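Set the ice shaver's knife carrier

ROBOT

A 7-joint arm with a two-finger parallel gripper is mounted at the origin on the work surface. World frame = base frame: x ahead of the robot, y to its left, z up, the work surface at z = 0. Lengths are in m, angles in rad, forces in N, time in s.
With the tool pointing down it reaches from about 0.4 to 0.85 m from the base axis. Payload 10.4 kg.
Tool frame: the origin (TCP) lies at the very end of the fingers, on their centre line; the grasp point (between the pads) lies 19 mm behind it; x points along the fingers, y is the direction in which the jaws open and shut, and the axes are right-handed (so a half turn about x gives the same grasp; the last joint's range is limited). The gripper opens to 85 mm and grips with 20 to 120 N. Pads are 22 mm wide; open, the fingers measure 114 mm over their backs; the gripper's body (76 mm by 85 mm) begins 54 mm behind the grasp point. The pads swing forward as they close: fully open they stand 13 mm farther back than shut.
Start: joints at [1.292, 0.332, -0.065, 1.46, 0.022, 1.35, -0.088], TCP at [0.158, -0.605, 0.196] pointing down, gripper open.
Joint ranges: [-2.6, 2.6], [-0.5, 2.12], [-1.47, 1.34], [0.16, 2.42], [-1.27, 4.41], [0.06, 2.06], [-2.6, 2.6]. Speed limits (rad/s): [2.22, 2.22, 2.79, 2.79, 3.14, 3.14, 3.14].

INTERFACE

Orientations are given as a unit quaternion [x, y, z, w].
In Python, from workcell import monitor, camera, ticket, regions_of gives the robot as it stands.
- The arm moves only by the tool step_arm, never from a script. Its argument "increments" is a list of rows, each a list of 5 numbers: the finger opening in m, from 0 to 0.0854, then the shift along the world's x, y, z in m, then the turn about the world's z in rad. A call has 1 to 12 rows; each row shifts and turns the commanded pose from where the row before left it; what a row does not reach is not made up. A row lasts 1/12 s, in which the tool goes at most 41.7 mm and 7.16 degrees, less where a joint would pass 70% of its speed; a pose out of reach is approached as far as the arm can. A call with a gripper value outside its range is refused whole. The fingers move at their own pace and stop on an object; "force" is the grip in N (left out, the last holds). Time passes only in rows, so rows that do not move let the fingers close. It gives the time, the measured TCP pose, the force and the opening at its end, in the units of the state.
- monitor.get_obs(): the state, without advancing time (a new reading comes with each control period).
- camera(name): name is "scene" or "top"; returns a dict with "color" (420x560x3 uint8, red, green, blue), "range_z" (420x560 float32, m along the optical axis (not along the pixel's ray), 0 where there is no reading), "fx", "fy", "cx", "cy" (pixels), "cam_to_world" (4x4, takes a point from camera to world coordinates). Camera axes: x right, y up, looking along -z (the intrinsics and any distortion apply to the point x, -y, -z); pixel columns grow to the right and rows downward; lengths in m; the calibration is good to about 2 mm. A picture is of the moment at which its call begins.
- ticket.hand_in(): hands the job in, once; it reports no verdict.
Trained networks look in a picture, given as the dict that the camera call returned (one of the last four; its "shot" number tells which), for a name from the list of things; names that differ only in an ending like _2 or _b are one class to them, and where a whole thing is asked for, a point or a joint stands for the part that bears it (a point fixed in the world has none). Each returns a list of dicts, best first, with "p" (0 to 1); they miss things now and then, are a little off and sometimes report something else, mostly with a low value. They report only what shows in the picture. A call takes as long as a camera call. They do not tell look-alikes from the thing itself.
- regions_of(picture, query): "region" (420x560 bool, what is visible of it) and "centre" ([row, column] in pixels, amid what is visible of it).
The state is a dict: "clock": time; "joint_pos": joint angles; "joint_velocities": joint speeds; "tau": joint torques, N m; "position": TCP position; "ee_rot": TCP orientation; "ft_force": force on the tool from outside, world axes, zero at the start; "torque": the same for the moment, N m; "grip_width": opening from 0.0 (shut) to 1.0 (fully open).
Only numpy, scipy, OpenCV 4.12 (cv2) and the standard library are available. Lean on these libraries where they do the work, as an engineer would, in place of code of your own. Each camera call takes 0.05 s, during which the arm holds its last target. There are 200 camera calls.

TASK

The shaver's knife is being set. Take the locking pin (the rod with the plain thick round head) out of the wooden tool rest and push it down into the hole of the aluminium knife carrier until its head sits on the carrier; then slide the carrier, lying flat on the setting plate, squarely into the corner so that it bears on both steel stops. Finish while still holding it there, pressing it firmly against both stops at once so the clamp could be tightened, and leave everything else on the counter alone.

Things in the scene. Friction and masses are not known exactly. Their poses are not given: they have to be found in the camera images.
- pin_head (a point): locking pin, loose, steel, 72 mm long, about 40 g: centre of its cylindrical head (12 mm diameter, 40 mm tall, four fine dark rings). Below the head is a shaft of 8 mm diameter, 32 mm long, its last 8 mm tapering to 3 mm. z runs up along the pin. It starts upright in one of the three holes of the tool rest, shaft in the hole and head's underside on the rest's top; which hole varies
- pin_shoulder (a point): centre of the underside of the pin's head, where the shaft begins (20 mm below pin_head); z up along the pin. The tip is 32 mm below it
- carrier: knife carrier, loose, aluminium block 60 (x) x 120 (y) x 36 (z) mm, about 0.45 to 0.8 kg; origin at the centre of its underside. On top are an upright rib over the +y half, a round hole near the -y end, and a flat steel blade 2 mm thick along the -x edge that overhangs it by 6 mm. Starts flat on the setting plate, clear of both stops, turned up to 0.35 rad from the plate's axes
- carrier_mid (a point): centre of the carrier's block, 18 mm above its underside; axes as the carrier's: x across its 60 mm width, y along its 120 mm length
- carrier_rib (a point): centre of the carrier's rib: 16 mm thick (x), 50 mm long (y), 40 mm tall, solid with the block, spanning from 36 to 76 mm above the carrier's underside; it lies 25 mm to +y of the carrier's middle and may be gripped across its thickness
- socket (a point): centre of the mouth of the carrier's hole, in its top face, 40 mm to -y of the carrier's middle and 65 mm from the rib's centre. 10.5 mm diameter, straight down through the 36 mm block, with a 1.5 mm chamfer at the mouth
- corner (a point): the corner of the setting plate: the point on the plate's top face where the inner faces of the two stops meet; axes are the plate's. The carrier seats with its middle at x = -30 mm, y = +60 mm from here, its axes parallel to these: +x long side on the long stop, -y end (the one with the hole) on the short stop
- jig: setting plate, fixed, dark ground and oiled steel (the plate and both stops are slippery, friction about 0.25), 230 (x) x 290 (y) x 10 (z) mm, origin at the centre of its underside on the counter; the corner is at x = +90, y = -110 mm, z = 10 mm
- stop_long: long stop, fixed steel bar 14 x 220 mm, standing 22 mm above the plate, along the plate's y; its inner face looks to the plate's -x. Origin and axes same as jig
- stop_short: short stop, fixed steel bar 150 x 14 mm, standing 22 mm above the plate, along the plate's x; its inner face looks to the plate's +y. Origin and axes same as jig
- rack: wooden tool rest, fixed, 50 (x) x 170 (y) x 45 (z) mm, origin at the centre of its underside on the counter; three holes of 10.5 mm, 38 mm deep, in a row along its y at -60, 0 and +60 mm
- ball_pick: another steel rod standing in the rest, with a 28 mm ball on top; origin at its lower tip. Leave alone
- slim_pick: another steel rod standing in the rest, with a thin collar and a slender 6 mm stem 75 mm tall; origin at its lower tip. Leave alone
- screwdriver: screwdriver lying on the counter between the robot and the tool rest. Leave alone
- scoop: long spoon lying on the counter, near right. Leave alone
- squeeze: clear bottle with green cap, 56 mm diameter, 150 mm tall, right side. Leave alone
- cups: stack of paper cups, 78 mm across, 107 mm tall, right side. Leave alone
- blade_box: grey open box 70 x 100 x 30 mm with a spare blade, far left. Leave alone
Things that resemble listed ones, but are neither listed nor needed, are in the scene too. What is shaped like the carrier but red or yellow is not meant.

How it is judged:
On the way, in this order (a step that is already met when the one before it is completed fails the run):
1. the pin is fully home in the carrier's hole, the carrier still lying flat on the plate (distance between pin_shoulder and socket below 0.004 m and horizontal distance between pin_shoulder and socket below 0.003 m and angle between the z axis of pin_shoulder and the z axis of carrier_mid, either way round below 0.1 rad and z of carrier_mid in the frame of corner below 0.022 m and angle between carrier_mid's own z axis and vertical below 0.05 rad), for 0.3 s.
2. the carrier bears on both stops at once (x of carrier_mid in the frame of corner between -0.033 and -0.027 m and y of carrier_mid in the frame of corner between 0.057 and 0.063 m and angle between the x axis of carrier_mid and the x axis of corner, either way round below 0.035 rad and contact force between carrier and stop_long above 2 N and contact force between carrier and stop_short above 2 N and z of carrier_mid in the frame of corner below 0.022 m and angle between carrier_mid's own z axis and vertical below 0.05 rad), for 0.3 s.
At the end, for the whole second after the job is handed in: The pin is home in the hole (its shoulder within 4 mm of the mouth, 3 mm sideways, 0.1 rad); the carrier lies flat (under 4 mm high, 0.05 rad) within 3 mm of its seat in the corner and parallel within 0.035 rad; the robot holds it still with more than 2 N on each of the two stops (all of step 2 and distance between pin_shoulder and socket below 0.004 m and horizontal distance between pin_shoulder and socket below 0.003 m and angle between the z axis of pin_shoulder and the z axis of carrier_mid, either way round below 0.1 rad and contact force between any of the fingers, the arm and carrier above 1 N and linear speed of carrier below 0.01 m/s); the arm keeps its last pose, push and grip.
It fails at once if another object on the counter was moved by more than 30 mm (distance of any of ball_pick, slim_pick, screwdriver, scoop, squeeze, cups, blade_box from where it was at the start of the episode above 0.03 m).
It also fails if it takes over 61 s, if anything falls off the work surface, if the arm or the gripper's body presses on something with over 40 N, if the wrist force passes 120 N, or if a joint passes its speed limit or range.

## Working session

There is one attempt and no reset: what is moved stays moved. The work goes in short steps, Python scripts to look and compute and a tool call to move; the robot and the scene stay as the last step left them, time stands still between calls to the robot, and variables do not carry over. Pictures are saved under pics/ and viewed, about 8 in all and at most 12, crops included, and the job is handed in when it is done.

Besides the shell and the picture viewer there is one more tool, called after "Call:" as name([rows], argument=value, ...), one row to a line, values as JSON. step_arm: Moves the arm, as the interface text tells. Its arguments: {"type":"object","properties":{"increments":{"type":"array"},"force":{"type":"number"}},"required":["increments"]}

```bash
mkdir -p pics; ls; cat > h.py <<'E'
import numpy as np, cv2
from workcell import monitor, camera, ticket, regions_of
def world(c, r, col, z=None):
    x=(np.asarray(col,float)-c["cx"])/c["fx"]; y=(np.asarray(r,float)-c["cy"])/c["fy"]
    T=np.array(c["cam_to_world"])
    d=np.stack([x,-y,-np.ones_like(x)],-1)@T[:3,:3].T
    if z is None:
        s=c["range_z"][np.asarray(r,int),np.asarray(col,int)]
    else: s=(z-T[2,3])/d[...,2]
    return T[:3,3]+d*np.asarray(s)[...,None]
def cloud(c):
    r,k=np.mgrid[0:420,0:560]; return world(c,r,k)
def save(n,im,s=1): cv2.imwrite("pics/"+n,cv2.resize(im[...,::-1],None,fx=s,fy=s,interpolation=cv2.INTER_CUBIC))
E
python3 - <<'E'
from h import *
o=monitor.get_obs(); print({k:np.round(v,3) for k,v in o.items()})
a=camera("top");b=camera("scene")
print({k:v for k,v in a.items() if k not in("color","range_z")})
np.savez("t0.npz",**{k:a[k] for k in("color","range_z","fx","fy","cx","cy","cam_to_world")})
save("top0.png",a["color"],1.4);save("scene0.png",b["color"],1.4)
P=cloud(a)
for q in["pin_head","carrier","rack","jig","carrier_rib","socket","stop_long","stop_short","ball_pick","slim_pick"]:
    for c,n in((a,"t"),(b,"s")):
        for d in regions_of(c,q)[:3]:
            m=d["region"];X=cloud(c)[m]
            print(q,n,round(d["p"],2),np.round(d["centre"]),m.sum(),np.round(np.median(X,0),3),np.round(X[:,2].max(),3))
E
```

```text
pics
{'clock': np.float64(0.0), 'joint_pos': array([ 1.292,  0.333, -0.065,  1.461,  0.022,  1.35 , -0.088]), 'joint_velocities': array([-0.001, -0.001, -0.   ,  0.001, -0.001,  0.   , -0.002]), 'tau': array([-1.0000e-03, -6.2547e+01,  4.9000e-02, -3.9161e+01,  1.6000e-02,
        1.0000e-02, -0.0000e+00]), 'position': array([ 0.158, -0.604,  0.195]), 'ee_rot': array([-0.701, -0.091,  0.701, -0.09 ]), 'ft_force': array([0.214, 0.508, 0.409]), 'torque': array([0.02 , 0.02 , 0.008]), 'grip_width': np.float64(0.999)}
{'fx': 512.9478630373007, 'fy': 512.9478630373007, 'cx': 278.98812606643907, 'cy': 203.52108026439097, 'cam_to_world': array([[-0.0068461 ,  0.98334699, -0.18160897,  0.30409729],
       [-0.9999103 , -0.00464106,  0.01256389, -0.04830768],
       [ 0.0115118 ,  0.1816787 ,  0.98329056,  1.34050144],
       [ 0.        ,  0.        ,  0.        ,  1.        ]]), 'shot': 1}
pin_head t 0.57 [306. 200.] 432 [0.289 0.134 0.021] 1.341
pin_head s 0.69 [306. 344.] 153 [0.534 0.232 0.075] 0.795
pin_head s 0.62 [345. 388.] 93 [0.507 0.347 0.073] 0.087
carrier t 0.89 [288. 310.] 1269
[... 1482 characters left out ...]
9 [ 0.553 -0.274  0.03 ] 1.341
stop_long t 0.36 [305. 201.] 401 [0.284 0.133 0.021] 1.341
stop_long s 0.59 [232. 216.] 431 [ 0.657 -0.133  0.032] 0.795
stop_long s 0.43 [226. 265.] 1231 [ 0.544 -0.081  0.047] 0.795
stop_long s 0.19 [144. 234.] 724 [ 0.463 -0.452  0.07 ] 0.795
stop_short t 0.71 [196. 359.] 374 [ 0.559 -0.274  0.03 ] 1.341
stop_short s 0.61 [391. 304.] 2284 [0.678 0.317 0.01 ] 0.795
stop_short s 0.56 [197. 226.] 465 [ 0.568 -0.27   0.028] 0.795
ball_pick t 0.64 [209. 163.] 65 [0.525 0.222 0.077] 0.084
ball_pick s 0.68 [306. 344.] 172 [0.533 0.231 0.075] 0.795
slim_pick t 0.5 [216. 139.] 37 [0.512 0.282 0.048] 0.097
slim_pick t 0.36 [208. 299.] 1182 [ 0.529 -0.109  0.046] 1.341
```

View pics/top0.png

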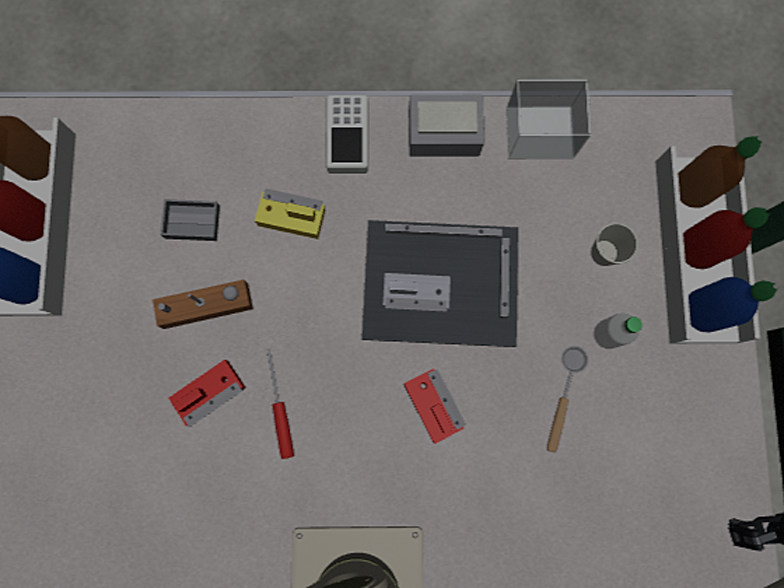

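View pics/scene0.png

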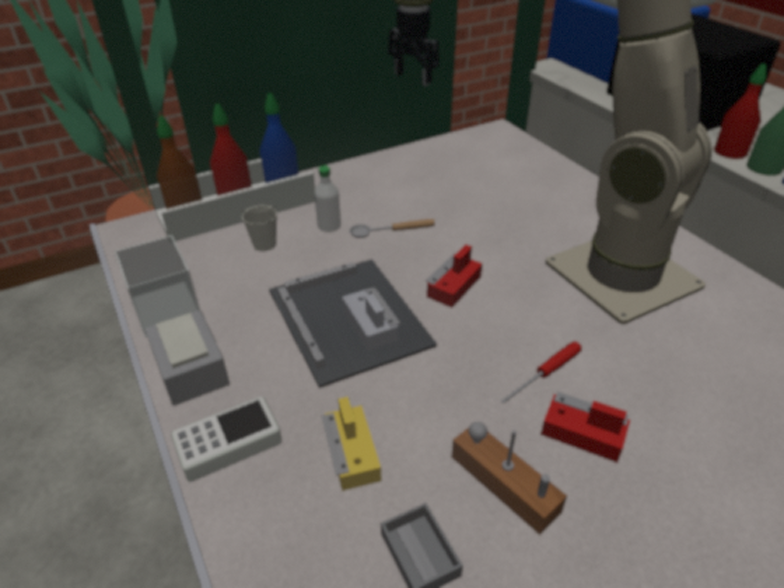

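Pin candidates (1.4x top picture): ball (230,292), slim stem (197,299), and plain thick head (165,308). The last one is the pin. Carrier candidates: two red, one yellow, and the aluminium one at (416,292), which I choose. Next I measure and make one close crop.

```bash
python3 - <<'E'
from h import *
from scipy.spatial.transform import Rotation as R
o=monitor.get_obs(); print(np.round(R.from_quat(o["ee_rot"]).as_matrix(),3))
f=np.load("t0.npz");a={k:f[k] for k in f}
P=cloud(a);Z=P[...,2]
def rect(m,n):
    X=P[m][:,:2].astype(np.float32); (c,s,an)=cv2.minAreaRect(X*1000); print(n,m.sum(),np.round(c,1),np.round(s,1),round(an,2),np.round(np.median(Z[m]),4))
def box(x0,x1,y0,y1,z0,z1):
    m=(P[...,0]>x0)&(P[...,0]<x1)&(P[...,1]>y0)&(P[...,1]<y1)&(Z>z0)&(Z<z1)
    n,l,st,_=cv2.connectedComponentsWithStats(m.astype(np.uint8)); return l==1+np.argmax(st[1:,4])
rect(box(.45,.62,-.22,.02,.042,.056),"carrier top")
rect(box(.45,.62,-.22,.02,.075,.09),"rib top")
rect(box(.4,.62,.15,.42,.042,.05),"rack top")
rect(box(.35,.75,-.4,.1,.006,.014),"plate")
rect(box(.60,.75,-.4,.1,.026,.036),"stop long")
rect(box(.40,.75,-.4,-.2,.026,.036),"stops")
for y0,y1 in((.2,.26),(.26,.32),(.32,.38)):
    m=box(.4,.62,y0,y1,.065,.12); print(m.sum(),np.round(P[m].mean(0),4),Z[m].max())
for n in("carrier",): pass
im=a["color"]
A=cv2.resize(im[180:240,105:195],None,fx=8,fy=8,interpolation=cv2.INTER_CUBIC)[:, :720]
B=cv2.resize(im[150:252,255:375],None,fx=6,fy=6,interpolation=cv2.INTER_CUBIC)
save("rack.png",A);save("jig.png",B)
E
```

```text
[[ 0.     0.253 -0.967]
 [-0.    -0.967 -0.253]
 [-1.     0.    -0.   ]]
carrier top 914 [ 530.5 -110.2] [120.1  67.5] 87.02 0.046
rib top 133 [534.9 -85.5] [47.5 16.7] 88.2 0.085
rack top 802 [513.6 283.4] [ 51.1 170.8] 12.02 0.0444
plate 5895 [ 556.8 -159.7] [292.1 233.1] 86.8 0.0094
stop long 492 [ 650.4 -173.4] [235.6  51.6] 77.04 0.031
stops 442 [ 583.7 -267.5] [187.   77.7] 22.7 0.031
97 [0.5256 0.2236 0.0745] 0.08373864988110058
18 [0.5126 0.282  0.0927] 0.11907088155118206
29 [0.4999 0.3407 0.079 ] 0.08791953596083646
```

View pics/jig.png

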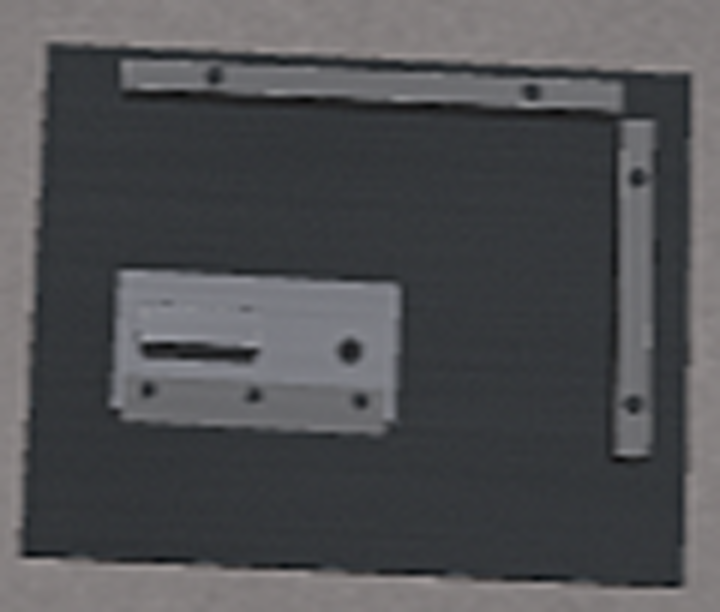

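View pics/rack.png

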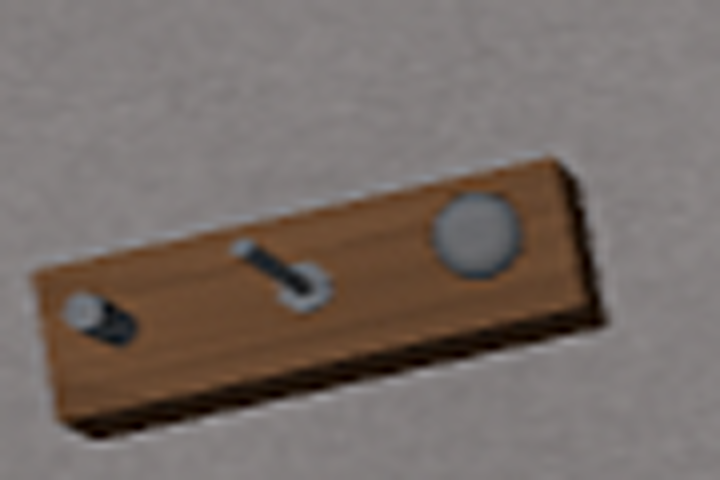

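The jig crop shows the carrier with its rib at (200,330), hole at (350,350) and blade on the lower side; the long stop is at the top and the short stop at the right. The rack crop shows the plain head at (82,312), the slim stem at (245,245) and the ball at (477,235). The pin is at about (0.501, 0.342) and the rack's yaw is +12°. I set out on a high arc.

Call:
step_arm([
  [0.05,0.024,0.021,0.005,0.06],
  [0.05,0.024,0.021,0.005,0.06],
  [0.05,0.024,0.021,0.005,0.06],
  [0.05,0.024,0.021,0.005,0.06],
  [0.05,0.024,0.021,0.005,0.06],
  [0.05,0.024,0.021,0.005,0.06],
  [0.05,0.024,0.021,0.005,0.06],
  [0.05,0.024,0.021,0.005,0.06],
  [0.05,0.024,0.021,0.005,0.06],
  [0.05,0.024,0.021,0.005,0.06],
  [0.05,0.024,0.021,0.005,0.06],
  [0.05,0.024,0.021,0.005,0.06],
], force=40)

```text
clock: 2.1
position: [0.4471, -0.3516, 0.2567]
ee_rot: [0.624, 0.332, -0.624, 0.333]
ft_force: [-0.5, 0.1, -0.3]
grip_width: 0.581
```

Call:
step_arm([
  [0.05,0.009,0.03,0,0.06],
  [0.05,0.009,0.03,0,0.06],
  [0.05,0.009,0.03,0,0.06],
  [0.05,0.009,0.03,0,0.06],
  [0.05,0.009,0.03,0,0.06],
  [0.05,0.009,0.03,0,0.06],
  [0.05,0.009,0.03,0,0.06],
  [0.05,0.009,0.03,0,0.06],
  [0.05,0.009,0.03,0,0.06],
  [0.05,0.009,0.03,0,0.06],
  [0.05,0.009,0.03,0,0.06],
  [0.05,0.009,0.03,0,0.06],
])

```text
clock: 3.1
position: [0.5544, 0.0087, 0.2565]
ee_rot: [0.467, 0.531, -0.467, 0.531]
ft_force: [0.3, -1.1, -0.6]
grip_width: 0.586
```

Call:
step_arm([
  [0.05,-0.0045,0.028,0,0.01],
  [0.05,-0.0045,0.028,0,0.01],
  [0.05,-0.0045,0.028,0,0.01],
  [0.05,-0.0045,0.028,0,0.01],
  [0.05,-0.0045,0.028,0,0.01],
  [0.05,-0.0045,0.028,-0.01,0.01],
  [0.05,-0.0045,0.028,-0.01,0.01],
  [0.05,-0.0045,0.028,-0.01,0.01],
  [0.05,-0.0045,0.028,-0.01,0.0],
  [0.05,-0.0045,0.028,-0.01,0.0],
  [0.05,-0.0045,0.028,-0.01,0.0],
  [0.05,-0.0045,0.028,-0.01,0.0],
])

```text
clock: 4.1
position: [0.5, 0.3445, 0.1858]
ee_rot: [0.446, 0.548, -0.446, 0.549]
ft_force: [0.3, -0.7, -0.5]
grip_width: 0.585
```

Call:
step_arm([
  [0.05,0.001,-0.0025,-0.019,0],
  [0.05,0,0,-0.019,0],
  [0.05,0,0,-0.019,0],
  [0.05,0,0,-0.019,0],
  [0.05,0,0,-0.019,0],
  [0.05,0,0,-0.019,0],
  [0.05,0,0,-0.01,0],
  [0.05,0,0,-0.008,0],
  [0.05,0,0,0,0],
  [0.05,0,0,0,0],
])

```text
clock: 4.93
position: [0.5013, 0.341, 0.0547]
ee_rot: [0.446, 0.549, -0.446, 0.549]
ft_force: [0.3, -0.6, 0.3]
grip_width: 0.581
```

```bash
python3 - <<'E'
from h import *
o=monitor.get_obs(); print(np.round(o["position"],4),np.round(o["joint_pos"],2))
b=camera("scene"); print(np.round(b["cam_to_world"],3))
im=b["color"][270:390,320:440]; save("grip1.png",im,5)
E
```

```text
[0.5013 0.341  0.0547] [-0.06  0.54 -0.8   1.64  0.41  1.14 -0.76]
[[-0.878 -0.318  0.359  0.903]
 [ 0.479 -0.563  0.674  0.662]
 [-0.012  0.763  0.646  0.795]
 [ 0.     0.     0.     1.   ]]
```

View pics/grip1.png

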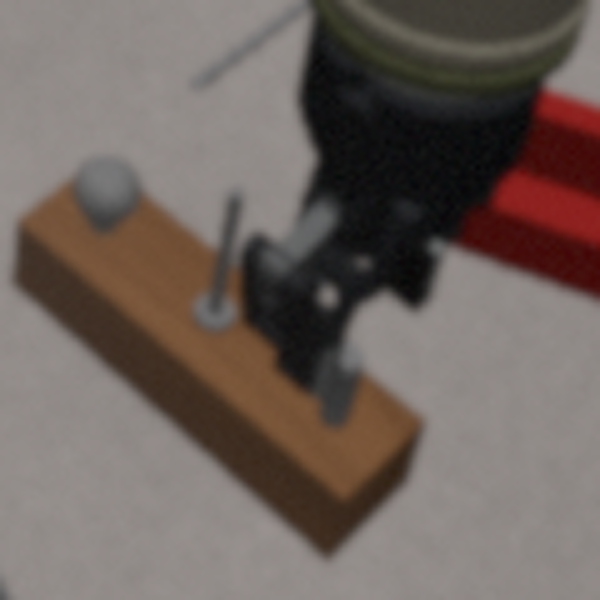

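```bash
cat >> h.py <<'E'
def proj(c,p):
    T=np.linalg.inv(np.array(c["cam_to_world"])); q=T[:3,:3]@np.asarray(p,float)+T[:3,3]
    return np.array([c["cy"]+c["fy"]*q[1]/q[2], c["cx"]-c["fx"]*q[0]/q[2]])  # row,col
E
python3 - <<'E'
from h import *
b=camera("scene")
for x,y,z in((.5013,.341,.045),(.5013,.341,.085),(.5256,.2236,.0745),(.509,.36,.045)):
    r=proj(b,(x,y,z)); print(x,y,z,np.round([(r[1]-320)*5,(r[0]-270)*5]))
for d in regions_of(b,"pin_head")[:3]:
    X=cloud(b)[d["region"]]; print(d["p"],d["centre"],d["region"].sum(),np.round(np.median(X,0),4)); 
P=cloud(b); m=np.zeros((420,560),bool); m[338:356,383:393]=1; m&=(P[...,2]>.05)
print(np.round(np.median(P[m],0),4),m.sum())
E
```

```text
0.5013 0.341 0.045 [331. 406.]
0.5013 0.341 0.085 [347. 346.]
0.5256 0.2236 0.0745 [109. 169.]
0.509 0.36 0.045 [347. 454.]
0.5 [348.9, 389.8] 49 [0.5066 0.3478 0.0702]
[0.5086 0.3491 0.0859] 138
```

The crop shows the pin head at (340,385) between the open fingers, within about 2 mm of the projected TCP axis. I close the gripper.

Call:
step_arm([
  [0.05,0.001,0.0015,-0.002,0],
  [0,0,0,0,0],
  [0,0,0,0,0],
  [0,0,0,0,0],
  [0,0,0,0,0],
  [0,0,0,0,0],
  [0,0,0,0,0],
  [0,0,0,0,0],
  [0,0,0,0,0],
], force=40)

```text
clock: 5.83
position: [0.5022, 0.3423, 0.0522]
ee_rot: [0.446, 0.549, -0.446, 0.549]
ft_force: [0.4, 0.2, 0.0]
grip_width: -0.001
```

```bash
python3 - <<'E'
from h import *
b=camera("scene"); im=b["color"][270:390,320:440]; t=camera("top")["color"][160:280,90:210]
save("grip2.png",np.hstack([im,t]),3.3)
o=monitor.get_obs();print(o["grip_width"])
P=cloud(b)
for d in regions_of(b,"pin_head")[:3]:
    X=P[d["region"]]; print(d["p"],d["centre"],d["region"].sum(),np.round(np.median(X,0),4))
E
```

```text
0.0012746706042562235
0.32 [233.5, 241.5] 5308 [ 0.5861 -0.1376  0.0114]
```

View pics/grip2.png

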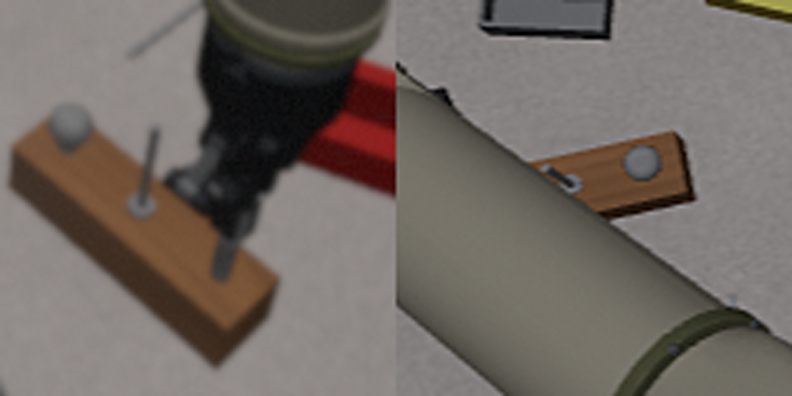

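```bash
python3 - <<'E'
from h import *
b=camera("scene"); P=cloud(b); c=b["color"].astype(int)
for r in range(318,358,2):
    print(r,[ (k,c[r,k].sum()//3,*(np.round(P[r,k]*1000).astype(int))) for k in range(376,400,3)])
E
```

```text
318 [(376, np.int64(135), np.int64(444), np.int64(247), np.int64(1)), (379, np.int64(110), np.int64(549), np.int64(348), np.int64(190)), (382, np.int64(67), np.int64(545), np.int64(350), np.int64(190)), (385, np.int64(56), np.int64(542), np.int64(355), np.int64(193)), (388, np.int64(21), np.int64(541), np.int64(359), np.int64(197)), (391, np.int64(14), np.int64(536), np.int64(362), np.int64(197)), (394, np.int64(16), np.int64(525), np.int64(358), np.int64(186)), (397, np.int64(12), np.int64(519), np.int64(359), np.int64(184))]
320 [(376, np.int64(98), np.int64(547), np.int64(341), np.int64(174)), (379, np.int64(78), np.int64(550), np.int64(350), np.int64(187)), (382, np.int64(66), np.int64(547), np.int64(353), np.int64(189)), (385, np.int64(40), np.int64(543), np.int64(356), np.int64(190)), (388, np.int64(14), np.int64(539), np.int64(359), np.int64(191)), (391, np.int64(17), np.int64(533), np.int64(360), np.int64(188)), (394, np.int64(14), np.int64(523), np.int64(358), np.int64(178)), (397, np.int64(12), np.int64(517), np.int64(359), np.int64(176))]
322 [(376, np.int64(62), np.int64(
[... 8783 characters left out ...]
 np.int64(498), np.int64(351), np.int64(46)), (394, np.int64(87), np.int64(493), np.int64(354), np.int64(46)), (397, np.int64(81), np.int64(488), np.int64(356), np.int64(46))]
356 [(376, np.int64(88), np.int64(525), np.int64(340), np.int64(45)), (379, np.int64(84), np.int64(521), np.int64(343), np.int64(46)), (382, np.int64(83), np.int64(515), np.int64(346), np.int64(46)), (385, np.int64(84), np.int64(511), np.int64(349), np.int64(46)), (388, np.int64(83), np.int64(505), np.int64(351), np.int64(45)), (391, np.int64(87), np.int64(502), np.int64(355), np.int64(48)), (394, np.int64(89), np.int64(495), np.int64(356), np.int64(45)), (397, np.int64(85), np.int64(490), np.int64(359), np.int64(46))]
```

The fingers' end appears at z≈0.09, just above the pin head, although the TCP reads 0.052. I lift and measure where the fingers really end.

Call:
step_arm([
  [0,0,0,0.03,0],
  [0,0,0,0.03,0],
  [0.0,0,0,0,0],
  [0.0,0,0,0,0],
])

```text
clock: 6.37
position: [0.503, 0.3431, 0.114]
ee_rot: [0.447, 0.548, -0.445, 0.549]
ft_force: [-1.2, -0.6, -0.9]
grip_width: 0.001
```

```bash
python3 - <<'E'
from h import *
o=monitor.get_obs(); p=o["position"]; print(p,o["grip_width"])
b=camera("scene"); P=cloud(b)
m=(np.hypot(P[...,0]-p[0],P[...,1]-p[1])<.03)&(P[...,2]<.25)&(P[...,2]>.05)
m=m
X=P[m]; h,e=np.histogram(X[:,2],np.arange(.05,.25,.01))
for i in range(len(h)):
    s=X[(X[:,2]>=e[i])&(X[:,2]<e[i+1])]
    if len(s): print(round(e[i],3),h[i],np.round(s.min(0)[:2],3),np.round(s.max(0)[:2],3))
save("fing.png",b["color"][250:370,330:450],5)
E
```

```text
[0.50304525 0.34309083 0.11398848] 0.0011925615660286723
0.05 22 [0.5   0.333] [0.509 0.35 ]
0.06 20 [0.501 0.34 ] [0.509 0.35 ]
0.07 21 [0.501 0.34 ] [0.51 0.35]
0.08 39 [0.499 0.338] [0.511 0.35 ]
0.15 22 [0.497 0.341] [0.516 0.355]
0.16 55 [0.493 0.339] [0.517 0.355]
0.17 35 [0.495 0.344] [0.517 0.356]
0.18 18 [0.496 0.351] [0.51  0.356]
0.19 43 [0.476 0.349] [0.527 0.361]
0.2 73 [0.475 0.337] [0.527 0.362]
0.21 58 [0.483 0.338] [0.527 0.362]
0.22 60 [0.482 0.351] [0.526 0.364]
0.23 57 [0.483 0.353] [0.529 0.364]
```

View pics/fing.png

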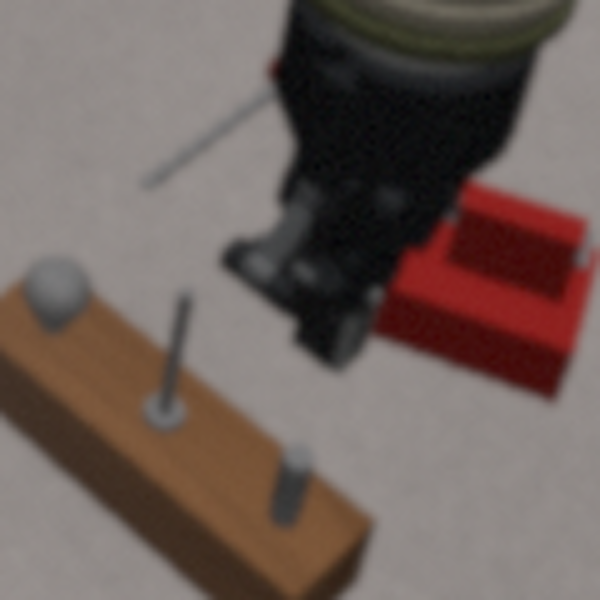

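The fingers end about 37 mm above the reported TCP (visible tip at z≈0.15 with the TCP at 0.114), and their xy agrees. I correct the heights by that offset, and descend open while watching the force.

Call:
step_arm([
  [0.05,0,0,0,0],
  [0.05,0,0,0,0],
  [0.05,0,0,0,0],
  [0.05,0.001,0.001,-0.02,0],
  [0.05,0,0,-0.02,0],
  [0.05,0,0,-0.02,0],
  [0.05,0,0,-0.015,0],
  [0.05,0,0,0,0],
])

```text
clock: 7.08
position: [0.5014, 0.3418, 0.0336]
ee_rot: [0.444, 0.549, -0.448, 0.548]
ft_force: [0.4, 0.5, -0.6]
grip_width: 0.582
```

Call:
step_arm([
  [0.05,0,0,-0.005,0],
  [0.05,0,0,-0.005,0],
  [0.05,0,0,-0.005,0],
  [0.05,0,0,-0.005,0],
  [0.05,0,0,0,0],
])

```text
clock: 7.5
position: [0.503, 0.343, 0.0165]
ee_rot: [0.446, 0.549, -0.446, 0.548]
ft_force: [0.0, 0.6, -0.3]
grip_width: 0.584
```

Call:
step_arm([
  [0,0,0,0,0],
  [0,0,0,0,0],
  [0,0,0,0,0],
  [0,0,0,0,0],
  [0,0,0,0,0],
  [0,0,0,0,0],
  [0,0,0,0,0],
])

```text
clock: 8.08
position: [0.5034, 0.3435, 0.0176]
ee_rot: [0.446, 0.548, -0.446, 0.549]
ft_force: [-0.3, -0.4, 3.7]
grip_width: 0.123
```

Call:
step_arm([
  [0,0,0,0.01,0],
  [0,0,0,0.02,0],
  [0,0,0,0.02,0],
  [0,0,0,0.02,0],
  [0,0,0,0.02,0],
  [0,0,0,0.025,0],
  [0,0,0,0.025,0],
  [0,0,0,0,0],
  [0,0,0,0,0],
], force=60)

```text
clock: 8.83
position: [0.5036, 0.3439, 0.159]
ee_rot: [0.447, 0.548, -0.445, 0.549]
ft_force: [0.7, -0.7, -0.6]
grip_width: 0.123
```

```bash
python3 - <<'E'
from h import *
o=monitor.get_obs(); p=o["position"]; print(p,o["grip_width"])
b=camera("scene"); P=cloud(b)
save("lift.png",b["color"][230:350,330:450],5)
f=np.load("t0.npz");a={k:f[k] for k in f}
g=cv2.cvtColor(a["color"],cv2.COLOR_RGB2GRAY).astype(float)
w=g[203:214,308:319]; print(np.round(w).astype(int))
k=np.clip(85-w,0,None); rr,cc=np.mgrid[203:214,308:319]
r,c=(k*rr).sum()/k.sum(),(k*cc).sum()/k.sum(); print(r,c,world(a,r,c,.045))
E
```

```text
[0.50364066 0.3438826  0.15900891] 0.12284532771648143
[[125 123 125 124 125 124 124 125 124 125 124]
 [125 125 126 126 126 127 127 126 126 125 126]
 [125 125 127 129 132 132 131 128 127 127 126]
 [125 126 128 129 105  85 113 129 130 128 126]
 [127 128 127  97  49  34  57 103 125 127 127]
 [125 127 118  78  35  36  44  99 127 128 127]
 [124 125 126  94  41  41  57 106 129 127 126]
 [122 123 127 117  94  77 104 126 126 125 125]
 [124 124 125 128 129 130 129 127 125 124 125]
 [126 126 127 128 129 127 126 128 127 127 127]
 [127 129 128 128 127 129 128 128 128 128 127]]
208.0440414507772 312.87823834196894 [ 0.53115601 -0.15175796  0.045     ]
```

View pics/lift.png

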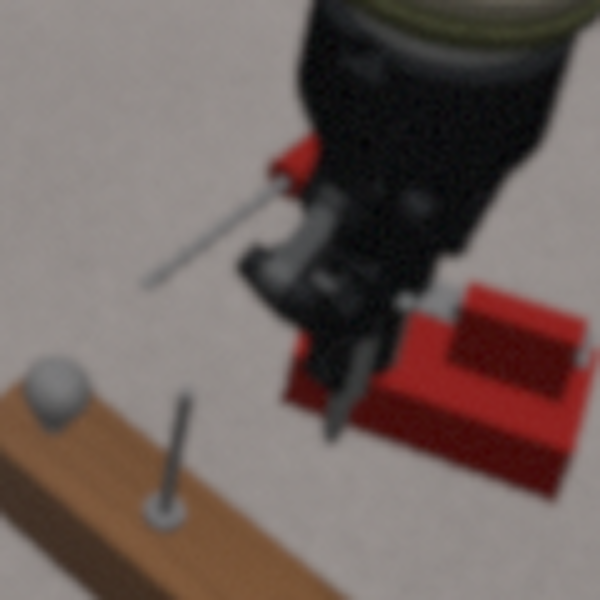

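```bash
python3 - <<'E'
from h import *
b=camera("scene"); P=cloud(b); o=monitor.get_obs(); p=o["position"]
m=(np.hypot(P[...,0]-p[0],P[...,1]-p[1])<.05)&(P[...,2]<.24)&(P[...,2]>.11)
m[:, :385]=0
for r in range(298,322):
    ks=np.where(m[r])[0]; ks=ks[(ks>388)&(ks<412)]
    if len(ks): print(r,[(int(k),int(b["color"][r,k].mean()),*(np.round(P[r,k]*1000).astype(int).tolist())) for k in ks[::1]][:9])
z0=p[2]-.0176
for z in (.005,.013,.045,.085): print(z, proj(b,(p[0],p[1],z0+z)))
E
```

```text
298 [(391, 40, 522, 340, 216), (400, 22, 517, 354, 228), (401, 32, 515, 354, 227), (402, 38, 513, 354, 226), (403, 41, 516, 358, 233), (404, 39, 511, 356, 228), (405, 33, 508, 356, 225), (406, 18, 496, 349, 211), (407, 19, 496, 350, 212)]
299 [(391, 41, 522, 340, 214), (392, 22, 522, 343, 217), (400, 31, 517, 354, 226), (401, 41, 514, 353, 223), (402, 51, 513, 354, 224), (403, 52, 512, 356, 225), (404, 45, 511, 357, 226), (405, 33, 507, 355, 222), (406, 19, 496, 349, 209)]
300 [(391, 36, 522, 341, 212), (392, 20, 522, 343, 215), (393, 19, 522, 345, 217), (399, 20, 520, 354, 226), (400, 33, 516, 354, 223), (401, 48, 514, 354, 222), (402, 57, 512, 354, 221), (403, 55, 512, 356, 223), (404, 45, 509, 356, 221)]
301 [(391, 29, 523, 342, 211), (392, 20, 524, 345, 215), (393, 20, 521, 344, 213), (394, 22, 522, 347, 216), (395, 18, 521, 349, 218), (398, 14, 520, 353, 222), (399, 18, 518, 353, 221), (400, 37, 514, 352, 217), (401, 51, 513, 354, 218)]
302 [(390, 32, 523, 340, 207), (391, 22, 522, 341, 207), (392, 18, 521, 343, 209), (393, 19, 523, 346, 213), (394, 19, 521, 347, 214), (395, 17,
[... 2162 characters left out ...]
502, 347, 172)]
314 [(394, 87, 504, 340, 162), (395, 64, 507, 344, 168), (396, 58, 506, 345, 169), (397, 57, 505, 346, 170), (398, 61, 503, 347, 169)]
315 [(394, 97, 507, 342, 164), (395, 67, 506, 344, 165), (396, 61, 505, 345, 165), (397, 65, 506, 347, 169), (398, 76, 504, 348, 168)]
316 [(394, 101, 507, 343, 162), (395, 72, 507, 344, 163), (396, 64, 506, 346, 165), (397, 77, 506, 348, 167), (398, 100, 502, 347, 163)]
317 [(395, 79, 508, 346, 162), (396, 75, 507, 347, 164), (397, 95, 503, 347, 161)]
318 [(395, 100, 506, 345, 158), (396, 101, 505, 346, 159)]
0.005 [321.09298582 394.3768775 ]
0.013 [318.34780741 395.09811132]
0.045 [306.99021511 398.08206299]
0.085 [291.88497053 402.05062592]
```

The picture shows the pin held upright, with its tip at crop (330,435). That matches the projected (318,395) full-frame pixel, so there is no tilt. I carry it to above the socket at about (0.533, -0.150), then take a close look.

Call:
step_arm([
  [0,0.002,-0.031,0,-0.016],
  [0,0.002,-0.031,0,-0.016],
  [0,0.002,-0.031,0,-0.016],
  [0,0.002,-0.031,0,-0.016],
  [0,0.002,-0.031,0,-0.016],
  [0,0.002,-0.031,0,-0.016],
  [0,0.002,-0.031,0,-0.016],
  [0,0.002,-0.031,0,-0.016],
  [0,0.002,-0.031,0,-0.016],
  [0,0.002,-0.031,0,-0.016],
  [0,0.002,-0.031,0,-0.016],
  [0,0.002,-0.031,0,-0.016],
])

```text
clock: 9.93
position: [0.5262, -0.0304, 0.1562]
ee_rot: [0.497, 0.503, -0.497, 0.503]
ft_force: [1.2, 0.1, -0.3]
grip_width: 0.12
```

Call:
step_arm([
  [0,0.002,-0.031,0,-0.016],
  [0,0.002,-0.031,0,-0.016],
  [0,0.001,-0.031,0,-0.016],
  [0,0.001,-0.029,0,-0.016],
  [0,0,0,-0.02,0],
  [0,0,0,-0.02,0],
  [0,0,0,-0.02,0],
  [0,0,0,-0.02,0],
  [0,0,0,-0.01,0],
  [0,0,0,0,0],
  [0,0,0,0,0],
])

```text
clock: 10.85
position: [0.5328, -0.1505, 0.067]
ee_rot: [-0.512, -0.488, 0.513, -0.487]
ft_force: [-0.7, 0.4, 0.8]
grip_width: 0.123
```

```bash
python3 - <<'E'
from h import *
o=monitor.get_obs(); p=o["position"]; print(p,o["grip_width"],o["ee_rot"])
b=camera("scene"); c0=proj(b,(.533,-.15,.07)); r,c=int(c0[0])-35,int(c0[1])-45; print(r,c)
save("above.png",b["color"][r:r+80,c:c+100],7)
z0=p[2]-.0176
for n,q in (("tip",(p[0],p[1],z0+.013)),("shoulder",(p[0],p[1],z0+.045)),("sock",(.533,-.150,.046)),("sock2",(.5312,-.1518,.046)),("rib",(.535,-.0855,.086))):
    k=proj(b,q); print(n,np.round([(k[1]-c)*7,(k[0]-r)*7]))
t=camera("top"); k=proj(t,(.533,-.15,.05)); r,c=map(int,k); save("above_t.png",t["color"][r-30:r+30,c-40:c+40],7)
E
```

```text
[ 0.53277568 -0.1504525   0.06696258] 0.12304786290012724 [-0.51239806 -0.48760982  0.51266944 -0.48667745]
170 212
tip [316. 265.]
shoulder [312. 198.]
sock [318. 299.]
sock2 [320. 295.]
rib [389. 317.]
```

View pics/above.png

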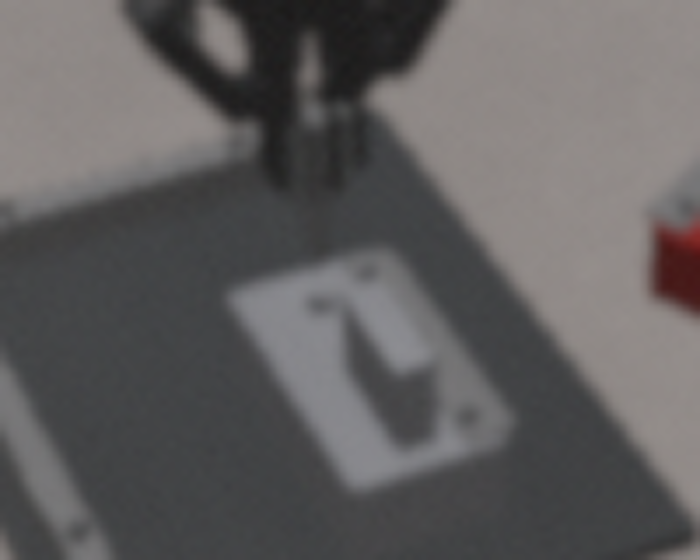

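The crop shows the hole at (320,302) against the projected (318,299), and the tip directly above it at (316,255). I descend, watching the force.

Call:
step_arm([
  [0,0,0,-0.01,0],
  [0,0,0,-0.01,0],
  [0,0,0,-0.005,0],
  [0,0,0,-0.003,0],
  [0,0,0,0,0],
])

```text
clock: 11.37
position: [0.5325, -0.1505, 0.0382]
ee_rot: [-0.512, -0.488, 0.513, -0.487]
ft_force: [0.5, 0.0, -0.4]
grip_width: 0.121
```

Call:
step_arm([
  [0,0,0,-0.004,0],
  [0,0,0,-0.004,0],
  [0,0,0,-0.004,0],
  [0,0,0,0,0],
])

```text
clock: 11.7
position: [0.5327, -0.1506, 0.0264]
ee_rot: [-0.512, -0.487, 0.513, -0.487]
ft_force: [-0.2, -0.2, 0.4]
grip_width: 0.123
```

Call:
step_arm([
  [0,0,0,-0.004,0],
  [0,0,0,-0.002,0],
  [0,0,0,-0.002,0],
  [0,0,0,0,0],
  [0,0,0,0,0],
])

```text
clock: 12.12
position: [0.5332, -0.1506, 0.0192]
ee_rot: [0.513, 0.487, -0.513, 0.487]
ft_force: [0.4, 0.3, -0.4]
grip_width: 0.118
```

Call:
step_arm([
  [0,0,0,-0.001,0],
  [0,0,0,-0.001,0],
  [0,0,0,-0.001,0],
  [0,0,0,0,0],
])

```text
clock: 12.45
position: [0.5337, -0.1508, 0.0181]
ee_rot: [-0.513, -0.487, 0.513, -0.488]
ft_force: [-7.9, 2.5, 19.5]
grip_width: 0.116
```

Contact at 19.5 N with the expected shoulder height: the pin is seated. I release, rise and check.

Call:
step_arm([
  [0,0,0,0.001,0],
  [0.03,0,0,0,0],
  [0.03,0,0,0,0],
  [0.03,0,0,0,0],
  [0.03,0,0,0.01,0],
  [0.03,0,0,0.02,0],
  [0.04,0,0,0.03,0],
  [0.04,0,0,0.02,0],
  [0.04,0.0015,0.032,0,0],
  [0.04,0.0015,0.033,0,0],
  [0.04,0,0,0,0],
  [0.04,0,0,0,0],
])

```text
clock: 13.45
position: [0.5364, -0.0835, 0.0981]
ee_rot: [0.512, 0.488, -0.511, 0.488]
ft_force: [0.1, -0.2, 0.6]
grip_width: 0.467
```

```bash
python3 - <<'E'
from h import *
o=monitor.get_obs(); p=o["position"]; print(p,o["grip_width"],o["ft_force"])
b=camera("scene"); r,c=170,212
save("seat.png",b["color"][r:r+80,c:c+100],7)
P=cloud(b); s=P[r:r+80,c:c+100].reshape(-1,3)
m=(np.hypot(s[:,0]-.533,s[:,1]+.15)<.02)&(s[:,2]>.055)&(s[:,2]<.1); print("head pts",m.sum(),np.round(s[m].mean(0),4),s[m][:,2].max())
m=(abs(s[:,0]-.536)<.03)&(abs(s[:,1]+.086)<.035)&(s[:,2]>.055)&(s[:,2]<.1); print("rib pts",m.sum(),np.round(s[m].mean(0),4),np.round(s[m].min(0),3),np.round(s[m].max(0),3))
for n,q in (("headtop",(.533,-.150,.086)),("rib",(.5364,-.0856,.086))):
    k=proj(b,q); print(n,np.round([(k[1]-c)*7,(k[0]-r)*7]))
E
```

```text
[ 0.53644564 -0.08346006  0.09806989] 0.46702086194335046 [ 0.11822962 -0.19946621  0.62623001]
head pts 39 [ 0.5356 -0.146   0.0676] 0.08394742365692254
rib pts 208 [ 0.5402 -0.0771  0.0772] [ 0.529 -0.11   0.056] [ 0.548 -0.057  0.09 ]
headtop [313. 217.]
rib [385. 318.]
```

View pics/seat.png

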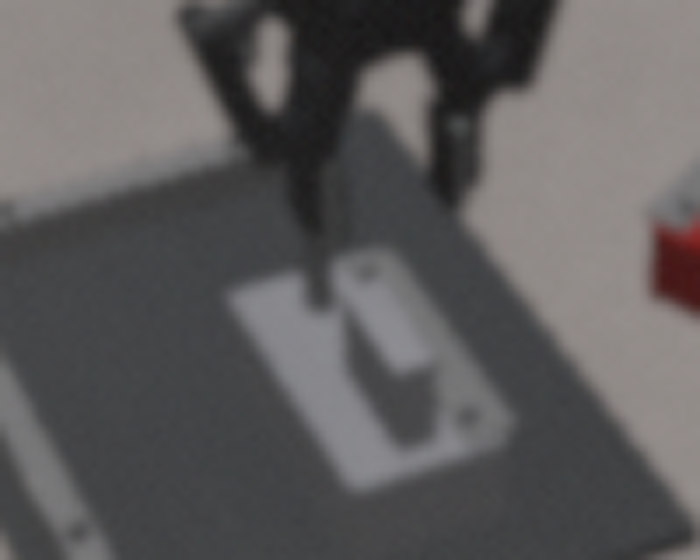

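The picture shows the pin head standing in the hole at (318,270), with the fingers straddling the rib above. I descend and grip the rib.

Call:
step_arm([
  [0.04,0.001,-0.001,-0.02,0],
  [0.04,0,0,-0.02,0],
  [0.04,0,0,-0.02,0],
  [0.04,0,0,-0.01,0],
  [0.04,0,0,-0.006,0],
  [0.04,0,0,0,0],
  [0.04,0,0,0,0],
])

```text
clock: 14.08
position: [0.5375, -0.087, 0.0218]
ee_rot: [0.513, 0.487, -0.513, 0.487]
ft_force: [0.0, 0.5, -0.2]
grip_width: 0.469
```

Call:
step_arm([
  [0,0,0,0,0],
  [0,0,0,0,0],
  [0,0,0,0,0],
  [0,0,0,0,0],
  [0,0,0,0,0],
  [0,0,0,0,0],
  [0,0,0,0,0],
], force=60)

```text
clock: 14.67
position: [0.5377, -0.0869, 0.0222]
ee_rot: [0.513, 0.487, -0.512, 0.488]
ft_force: [-2.3, -0.6, 6.3]
grip_width: 0.173
```

Call:
step_arm([
  [0,0.007,-0.0094,0,0],
  [0,0.007,-0.0094,0,0],
  [0,0.0074,-0.0094,0,0],
  [0,0.0074,-0.0094,0,0],
  [0,0.0074,-0.0094,0,0],
  [0,0.0074,-0.0094,0,0],
  [0,0.0074,-0.0094,0,0],
  [0,0.0074,-0.0094,0,0],
  [0,0.0074,-0.0094,0,0],
  [0,0.007,-0.0094,0,0],
  [0,0,0,0,0],
  [0,0,0,0,0],
])

```text
clock: 15.67
position: [0.6115, -0.1818, 0.0223]
ee_rot: [0.513, 0.486, -0.512, 0.488]
ft_force: [2.9, -3.9, 2.6]
grip_width: 0.179
```

```bash
python3 - <<'E'
from h import *
o=monitor.get_obs(); p=o["position"]; print(p,o["grip_width"],o["ft_force"])
b=camera("scene"); k=proj(b,(.61,-.21,.04)); r,c=int(k[0])-40,int(k[1])-50
save("slide.png",b["color"][r:r+80,c:c+100],7); print(r,c)
E
```

```text
[ 0.61151675 -0.18179121  0.0223032 ] 0.17948447166268602 [ 2.93103497 -3.90176466  2.58494857]
171 171
```

View pics/slide.png

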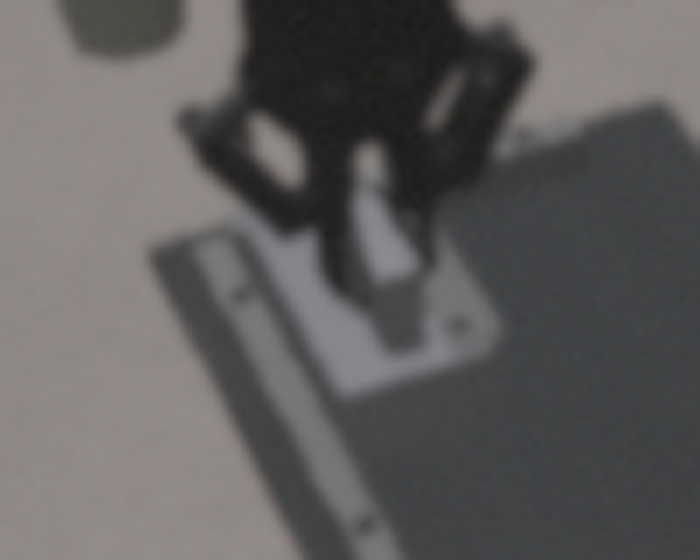

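The carrier followed and is parallel to the long stop, with a small gap left. I approach the long stop slowly.

Call:
step_arm([
  [0,0.002,0,0,0],
  [0,0.002,0,0,0],
  [0,0.002,0,0,0],
  [0,0,0,0,0],
])

```text
clock: 16.05
position: [0.6151, -0.1811, 0.0224]
ee_rot: [-0.512, -0.487, 0.513, -0.487]
ft_force: [-6.2, -1.9, 13.8]
grip_width: 0.179
```

Call:
step_arm([
  [0,0,-0.002,0,0],
  [0,0,-0.002,0,0],
  [0,0,-0.002,0,0],
  [0,0,0,0,0],
])

```text
clock: 16.38
position: [0.6162, -0.184, 0.0223]
ee_rot: [0.513, 0.488, -0.511, 0.487]
ft_force: [-2.0, 4.8, 9.5]
grip_width: 0.173
```

Call:
step_arm([
  [0,0.001,-0.001,0,0],
  [0,0.001,-0.001,0,0],
  [0,0.001,-0.001,0,0],
  [0,0,0,0,0],
  [0,0,0,0,0],
])

```text
clock: 16.8
position: [0.6164, -0.1841, 0.0225]
ee_rot: [-0.511, -0.491, 0.512, -0.485]
ft_force: [-19.5, 15.3, 24.6]
grip_width: 0.175
```

Call:
step_arm([
  [0,0,-0.001,0,0],
  [0,0,-0.001,0,0],
  [0,0,-0.001,0,0],
  [0,0,0,0,0],
  [0,0,0,0,0],
])

```text
clock: 17.22
position: [0.6164, -0.184, 0.0225]
ee_rot: [0.511, 0.492, -0.511, 0.485]
ft_force: [-20.8, 22.5, 27.7]
grip_width: 0.173
```

Both horizontal forces have risen, but y stalled 5 mm before my estimate. I check the carrier's pose against the stops in both cameras.

```bash
python3 - <<'E'
from h import *
o=monitor.get_obs(); p=o["position"]; print(p,o["ft_force"],o["torque"])
f=np.load("t0.npz");a={k:f[k] for k in f}
b=camera("scene"); t=camera("top"); np.savez("t1.npz",**{k:t[k] for k in a}); np.savez("s1.npz",**{k:b[k] for k in a})
yaw=-.0559; R=np.array([[np.cos(yaw),-np.sin(yaw)],[np.sin(yaw),np.cos(yaw)]]); co=np.array([.6405,-.2745])
def inc(c): 
    P=cloud(c).reshape(-1,3); return np.c_[(P[:,:2]-co)@R,P[:,2]]*1000   # in corner frame mm
for n,c in(("t0",a),("t1",t),("s1",b)):
    q=inc(c)
    s=q[(q[:,2]>27)&(q[:,2]<37)]
    L=s[(s[:,0]>-12)&(s[:,0]<25)&(s[:,1]>20)&(s[:,1]<190)]; S=s[(s[:,1]<12)&(s[:,1]>-25)&(s[:,0]<-70)&(s[:,0]>-150)]
    C=q[(q[:,2]>42)&(q[:,2]<52)&(q[:,0]>-75)&(q[:,0]<20)&(q[:,1]>-20)&(q[:,1]<160)]
    pc=lambda v:np.round(np.percentile(v,[2,10,50,90,98]),1) if len(v) else None
    print(n,"long x",pc(L[:,0]),"short y",pc(S[:,1]),"carr x",pc(C[:,0]),"y",pc(C[:,1]))
    h=q[(q[:,2]>60)&(q[:,2]<84)&(np.hypot(q[:,0]+30,q[:,1]-22)<14)]; print(" pin",len(h),pc(h[:,0]),pc(h[:,1]))
im=t["color"].copy()
k=proj(t,(.615,-.21,.04)); r,c=int(k[0])-40,int(k[1])-50
A=cv2.resize(t["color"][r:r+80,c:c+100],None,fx=4,fy=4,interpolation=cv2.INTER_CUBIC)
r2,c2=171,171
B=cv2.resize(b["color"][r2:r2+80,c2:c2+100],None,fx=4,fy=4,interpolation=cv2.INTER_CUBIC)
def draw(I,cam,r,c):
    z=.046
    pts=[co+R@np.array(v)/1000 for v in((0,0),(0,120),(-60,120),(-60,0))]
    g=[proj(cam,(*v,z)) for v in pts]; g=np.array([[(u[1]-c+.5)*4,(u[0]-r+.5)*4] for u in g]).astype(np.int32)
    cv2.polylines(I,[g],True,(255,0,0),1)
draw(A,t,r,c);draw(B,b,r2,c2); save("chk.png",np.hstack([A,B]))
E
```

```text
[ 0.61641793 -0.18404898  0.02245472] [-20.81205881  22.51281731  27.72388064] [ 4.1337345   4.40160057 -0.27687049]
t0 long x [-2.1 -1.   4.9 11.1 12.4] short y [-12.7 -12.   -5.7   0.3   1.2] carr x None y None
 pin 0 None None
t1 long x [-1.6 -1.   5.5 11.7 12.3] short y None carr x [-66.3 -63.2 -46.   -9.6  -2.6] y [ 95.1  98.4 114.9 123.5 125.1]
 pin 0 None None
s1 long x [-6.6  0.8  7.7 14.2 14.8] short y [-12.6  -8.2  -0.4   3.4   5.2] carr x [-64.3 -58.3 -17.9  -1.4   0.6] y [ 12.3  35.7  96.6 124.3 127.8]
 pin 0 None None
```

View pics/chk.png

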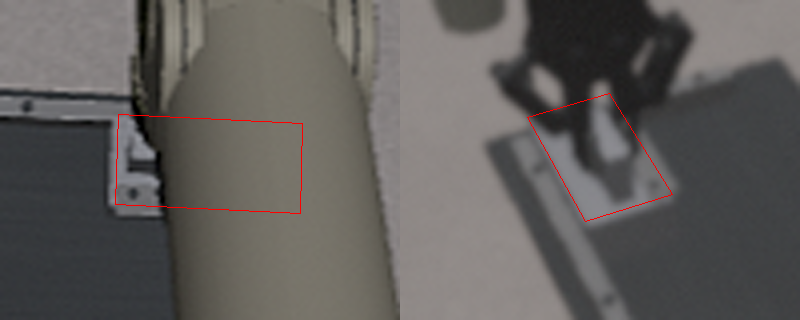

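The top picture shows the carrier's +y end about 2 px (4–5 mm) short of the red seat outline, so it is still clear of the short stop and held by friction from the x push and the downward load. I relieve both, then push y.

Call:
step_arm([
  [0,-0.002,0,0.001,0],
  [0,-0.002,0,0.001,0],
  [0,0,0,0,0],
  [0,0,0,0,0],
])

```text
clock: 17.65
position: [0.6149, -0.1882, 0.0228]
ee_rot: [0.513, 0.489, -0.511, 0.487]
ft_force: [0.8, 8.8, -0.9]
grip_width: 0.178
```

Call:
step_arm([
  [0,0,-0.001,0.001,0],
  [0,0,-0.001,0,0],
  [0,0,-0.001,0,0],
  [0,0,0,0,0],
])

```text
clock: 17.98
position: [0.6149, -0.1885, 0.0235]
ee_rot: [0.513, 0.491, -0.51, 0.486]
ft_force: [1.4, 14.9, -1.3]
grip_width: 0.177
```

It moved 4 mm onto the short stop, and the force now builds there at the expected place. Now x.

Call:
step_arm([
  [0,0.001,0,0,0],
  [0,0.001,0,0,0],
  [0,0.001,0,0,0],
  [0,0.001,0,0,0],
  [0,0,0,0,0],
  [0,0,0,0,0],
])

```text
clock: 18.48
position: [0.6162, -0.1881, 0.0231]
ee_rot: [0.512, 0.492, -0.511, 0.484]
ft_force: [-10.8, 17.5, 7.5]
grip_width: 0.175
```

Call:
step_arm([
  [0,0.001,0,0,0],
  [0,0.001,0,0,0],
  [0,0,-0.001,0,0],
  [0,0,0,0,0],
  [0,0,0,0,0],
  [0,0,0,0,0],
  [0,0,0,0,0],
])

```text
clock: 19.07
position: [0.6164, -0.1881, 0.0231]
ee_rot: [-0.511, -0.493, 0.512, -0.483]
ft_force: [-19.1, 22.2, 14.6]
grip_width: 0.179
```

```bash
python3 - <<'E'
from h import *
o=monitor.get_obs(); p=o["position"]; print(p,o["ft_force"],o["torque"],abs(o["joint_velocities"]).max())
b=camera("scene"); t=camera("top")
yaw=-.0559; R=np.array([[np.cos(yaw),-np.sin(yaw)],[np.sin(yaw),np.cos(yaw)]]); co=np.array([.6405,-.2745])
pc=lambda v:np.round(np.percentile(v,[2,10,50,90,98]),1) if len(v) else None
for n,c in(("t1",t),("s1",b)):
    P=cloud(c).reshape(-1,3); q=np.c_[(P[:,:2]-co)@R,P[:,2]]*1000
    C=q[(q[:,2]>42)&(q[:,2]<52)&(q[:,0]>-75)&(q[:,0]<20)&(q[:,1]>-20)&(q[:,1]<160)]
    h=q[(q[:,2]>56)&(q[:,2]<90)&(np.hypot(q[:,0]+30,q[:,1]-20)<12)]
    print(n,"x",pc(C[:,0]),"y",pc(C[:,1]),"z",pc(C[:,2]),"pin",len(h),pc(h[:,2]))
    # +y end edge direction
    e=[]
    for x0 in range(-56,-2,6):
        v=C[(C[:,0]>x0)&(C[:,0]<x0+6)]
        if len(v): e.append((x0+3,v[:,1].max().round(1)))
    print([(int(u),float(w)) for u,w in e])
k=proj(t,(.615,-.21,.04)); r,c=int(k[0])-40,int(k[1])-50
A=cv2.resize(t["color"][r:r+80,c:c+100],None,fx=4,fy=4,interpolation=cv2.INTER_CUBIC)
B=cv2.resize(b["color"][171:251,171:271],None,fx=4,fy=4,interpolation=cv2.INTER_CUBIC)
def draw(I,cam,r,c):
    g=[proj(cam,(*(co+R@np.array(v)/1000),.046)) for v in((0,0),(0,120),(-60,120),(-60,0))]
    cv2.polylines(I,[np.array([[(u[1]-c+.5)*4,(u[0]-r+.5)*4] for u in g]).astype(np.int32)],True,(255,0,0),1)
draw(A,t,r,c);draw(B,b,171,171); save("chk2.png",np.hstack([A,B]))
E
```

```text
[ 0.61639844 -0.1880578   0.02307737] [-19.10678174  22.24066428  14.64760311] [ 4.25710389  4.74519561 -0.54964862] 0.0010017300886042304
t1 x [-65.9 -62.7 -44.8 -10.   -2.5] y [ 90.2  95.3 110.9 119.  120.6] z [42.4 43.2 46.9 50.4 51.5] pin 0 None
[(-53, 121.2), (-47, 121.0), (-41, 119.2), (-35, 118.9), (-29, 119.4), (-23, 119.5), (-17, 120.1), (-11, 120.2), (-5, 120.5)]
s1 x [-64.6 -58.  -18.1  -1.4   0.9] y [  8.5  33.7  94.6 121.4 124.2] z [42.5 45.1 48.1 50.5 51.6] pin 0 None
[(-53, 125.4), (-47, 125.2), (-41, 121.9), (-35, 122.4), (-29, 123.9), (-23, 124.8), (-17, 124.4), (-11, 125.0), (-5, 124.5)]
```

```bash
python3 - <<'E'
from h import *
o=monitor.get_obs(); print(o["clock"],o["ft_force"],o["position"])
print(ticket.hand_in())
E
```

```text
19.1667 [-20.00155253  22.29459577  14.08972892] [ 0.61642679 -0.18805922  0.02309764]
the job is handed in; nothing more can be done
None
```

I put the locking pin into the aluminium carrier's hole, slid the carrier into the corner by its rib, and handed in at 19.2 s. The gripper was still holding the carrier against both stops. The hand-in gave no verdict.

**Last checks:**
- **Force on the stops:** the arm was pressing with about 20 N toward the long stop and 22 N toward the short stop, and everything was still. After allowing for friction, I estimate at least 8 N on the long stop and 12 N on the short one.
- **Seat position:** the top camera put the carrier's far end about 120 mm from the corner, where 120 is expected, and parallel to the plate. The scene camera read 124 mm, but it also reads the stops about 3–4 mm too far in that direction.
- **Pin:** while seating it, I felt contact at the expected height (19.5 N). After release the head top measured 84 mm, against about 86 mm expected. At the end the gripper hid the pin from both cameras, so I could not confirm it again.

**What failed or disagreed on the way:**
- **Missed grasp:** the first grasp closed on air, because the fingers end about 37 mm above the reported TCP. I measured that offset and corrected for it.
- **Stuck slide:** the first push stuck on friction about 4 mm short of the short stop. I eased the x push and the downward load, pushed in y, then pressed in x again.
- **Final image:** the last check picture went unviewed because I had reached the 12-picture limit, so the final position rests on the camera numbers alone.

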